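# Fetch a glass tube from the hooded rack and clamp it in the holding stand

## Robot

A 7-joint arm with a two-finger parallel gripper is mounted at the origin on the work surface. World frame = base frame: x ahead of the robot, y to its left, z up, the work surface at z = 0. Lengths are in m, angles in rad, forces in N, time in s.
With the tool pointing down it reaches from about 0.4 to 0.875 m from the base axis. Payload 19.3 kg.
Tool frame: the origin (TCP) lies at the very end of the fingers, on their centre line; the grasp point (between the pads) lies 19 mm behind it; z points along the fingers, y is the direction in which the jaws open and shut (so a half turn about z gives the same grasp; the last joint's range is limited). The gripper opens to 85 mm and grips with 20 to 120 N. Pads are 22 mm wide; open, the fingers measure 114 mm over their backs; the gripper's body (76 mm by 85 mm) begins 54 mm behind the grasp point. The pads swing forward as they close: fully open they stand 13 mm farther back than shut.
Start: joints at [-1.182, 0.521, -0.036, 1.599, 0.021, 1.021, -0.113], TCP at [0.277, 0.56, 0.231] pointing down, gripper open.
Joint ranges: [-2.91, 2.91], [-0.3, 2.13], [-1.5, 1.42], [0.17, 2.43], [-1.26, 4.41], [0.16, 1.93], [-2.52, 2.52]. Speed limits (rad/s): [1.89, 1.89, 2.39, 2.39, 3.01, 3.01, 3.01].

## Interface

Orientations are given as [roll, pitch, yaw] about the fixed x, y, z axes, in that order (R = Rz(yaw) Ry(pitch) Rx(roll)).
In Python, from workcell import bot gives the robot as it stands.
- The arm moves only by the tool apply_moves, never from a script. Its argument "commands" is a list of rows, each an object with "travel": the shift along the tool's x, y, z in m, a list of three; "twist": the turn, a rotation vector about the tool's x, y, z in degrees, a list of three; "claw": the finger opening in m, from 0 to 0.0854. A call has 1 to 10 rows; each row is the pose to reach, as a shift and turn from the pose commanded when the call began, along the tool's axes at that moment; what a row does not reach only later rows make up. A row lasts 1/10 s, in which the tool goes at most 50 mm and 8.59 degrees, less where a joint would pass 70% of its speed; a pose out of reach is approached as far as the arm can. A call with a gripper value outside its range is refused whole. The fingers move at their own pace and stop on an object; "force" is the grip in N (left out, the last holds). Time passes only in rows, so rows that repeat a pose let the fingers close. It gives the time, the measured TCP pose, the force and the opening at its end, in the units of the state.
- bot.observe(): the state, without advancing time (a new reading comes with each control period).
- bot.grab_frame(name): name is "scene" or "top"; returns a dict with "frame" (384x512x3 uint8, blue, green, red), "fx", "fy", "cx", "cy" (pixels), "pose" (4x4, takes a point from camera to world coordinates). Camera axes: x right, y up, looking along -z (the intrinsics and any distortion apply to the point x, -y, -z); pixel columns grow to the right and rows downward; lengths in m; the calibration is good to about 2 mm. A picture is of the moment at which its call begins. There is no depth.
- bot.job_done(): hands the job in, once; it reports no verdict.
The state is a dict: "clock": time; "qpos": joint angles; "qd": joint speeds; "joint_efforts": joint torques, N m; "position": TCP position; "tool_rot": TCP orientation; "force": force on the tool from outside, world axes, zero at the start; "moment": the same for the moment, N m; "grip_width": finger opening in m.
Only numpy, scipy, OpenCV 4.12 (cv2) and the standard library are available. Lean on these libraries where they do the work, as an engineer would, in place of code of your own. Each camera call takes 0.05 s, during which the arm holds its last target.

## Task

At the glassworker's bench, take the amber glass tube out of its rack: raise its front end over the lip and draw it out endwise from under the hood. Lay it gently in the cradle of the holding stand, about equally long on both sides, let go of it, then lift the sprung blue clamp bar by its black knob, turn it squarely across the tube and lower it so that it presses the tube down. Leave the green tube, the graphite paddle and the jar where they are.

Things in the scene. Friction and masses are not known exactly. Their poses are not given: they have to be found in the camera images.
- amber_tube: Loose amber glass tube, a round bar 190 mm long and 22 mm in diameter, about 100 g. Origin in the middle of its axis; its x axis runs along the tube. At the start it lies level in one of the two bays of the rack (which one varies), along the rack's x axis.
- green_tube: The same tube in green glass, lying in the other bay. It must stay there.
- rack: Fixed metal rack, 210 (its x) x 170 (its y) x 58 mm high. Origin under its centre on the table, z up; -x side: the mouth. Floor 10 mm above the table. Two bays, axes at y = -50 and +50 mm: the tube lies on the floor (axis 21 mm above the table, middle within 4 mm of x = 0) between curbs 3 mm high, 9 to 14 mm from the bay's axis. Back wall at x = +100 mm. Sides open in front of the hood.
- lip (a point): Middle of the top edge of the rack's front lip: 36 mm above the table, 26 mm above the rack's floor. The lip is 5 mm thick (rack x -105 to -100 mm) and runs across the whole mouth.
- hood (a point): Middle of the front edge of the hood's underside: 54 mm above the table (44 mm above the floor), at rack x = +25 mm. The hood covers the rear 70 mm of the tubes, to the back wall, so a level tube cannot be raised over the lip: its front end must be tilted up. Under it, 4 mm upright walls at rack y = -83, 0 and +83 mm.
- stand: Fixed stand; base plate 10 mm thick, 130 mm (its x) by 140 mm (its y, -90 to +50). Origin on the table under the cradle's middle, z up. Cradle: two open V supports 14 mm long at x = -26 and +26 mm, 37 mm wide, tops 51 mm above the table; the tube lies in them along the stand's x. The clamp bar's post, 16 mm thick, top 115 mm above the table, stands at x = 0, y = -60 mm.
- cradle (a point): Where the middle of the tube's axis is when it lies centred in the cradle: 50 mm above the table over the stand's origin, axes as the stand's.
- clamp_lift (a joint): Height of the clamp bar above its lowest position, m, 0 to 0.035. A spring pushes it down (2.5 N when down, 4 N at the top, plus 1.6 N of weight). At 0 the bar's underside is 53 mm above the table, 8 mm below the top of a tube in the cradle; resting on the tube it reads about 0.008. To pass over the tube it must be lifted higher than that.
- clamp_swing (a joint): Angle of the blue clamp bar (14 mm wide, 10 mm thick) about the post, rad, stops at 0 and 2.5; 0: squarely across the cradle, pointing from the post to the stand's +y; grows clockwise seen from above (1.57: pointing to the stand's +x). Stays where it is left. Starts turned aside, at 1.6 to 2.3.
- knob_top (a point): Centre of the top of the black round knob on the clamp bar's end: 20 mm in diameter, 36 mm tall, standing upright on the bar 100 mm from the post's axis. Its top is 99 mm above the table when the bar is down. The knob spins freely on the bar, so a grip need not turn with the bar.
- paddle: Loose graphite paddle with a wooden handle, 230 mm long, lying on the table. Bystander.
- jar: Loose glass jar with a steel lid, 60 mm in diameter, 85 mm tall. Bystander.
Mind the look-alikes: they are no part of the job. Of the things that look like the amber_tube, the middle-sized one is meant.

How it is judged:
By the outcome, as a careful person would: the job done as asked, in the order asked, and still so for the second after the job is handed in, with the robot touching nothing.
It also fails if it takes over 64 s, if anything falls off the work surface, if the arm or the gripper's body presses on something with over 40 N, if the wrist force passes 120 N, or if a joint passes its speed limit or range.

## Working session

There is one attempt and no reset: what is moved stays moved. The work goes in short steps, Python scripts to look and compute and a tool call to move; the robot and the scene stay as the last step left them, time stands still between calls to the robot, and variables do not carry over. Pictures are saved under pics/ and viewed, and the job is handed in when it is done.

Besides the shell and the picture viewer there is one more tool, called after "Emit:" as name([rows], argument=value, ...), one row to a line, values as JSON. apply_moves: Moves the arm, as the interface text tells. Its arguments: {"type":"object","properties":{"commands":{"type":"array"},"force":{"type":"number"}},"required":["commands"]}

```bash
ls; mkdir -p pics; python3 - <<'E'
from workcell import bot
import cv2,numpy as np,pickle
print(bot.observe())
d={}
for n in ("scene","top"):
    f=bot.grab_frame(n); d[n]=f
    cv2.imwrite(f"pics/{n}0.png",f["frame"]); print(n,{k:v for k,v in f.items() if k!="frame"})
pickle.dump(d,open("f0.pkl","wb"))
E
```

```text
pics
{'clock': 0.0, 'qpos': array([-1.1822042 ,  0.52201024, -0.03634583,  1.59997408,  0.02117502,
        1.02112615, -0.11278594]), 'qd': array([ 4.07537780e-04, -5.62460626e-04,  1.09314073e-03, -9.36665532e-05,
       -1.77014140e-04,  3.88349337e-04,  1.20430743e-04]), 'joint_efforts': array([ 3.75845821e-04, -9.27090311e+01,  1.97962359e+00, -3.69955981e+01,
        1.78030785e-02,  7.59656075e-03, -2.30072772e-05]), 'position': array([0.27666101, 0.56006183, 0.23074003]), 'tool_rot': array([-3.14045971e+00,  5.09108564e-05,  2.68280696e+00]), 'force': array([ 0.13040578, -0.07255559, -0.79237241]), 'moment': array([-0.02009423, -0.02139513,  0.01907214]), 'grip_width': 0.085266531770941}
scene {'fx': 481.9754133790499, 'fy': 481.9754133790499, 'cx': 261.6150572910024, 'cy': 195.0345948377082, 'pose': array([[ 0.65022333, -0.49022288,  0.58042325,  1.20952943],
       [ 0.7596505 ,  0.43143356, -0.48661709, -0.6216101 ],
       [-0.01186324,  0.7573286 ,  0.65292622,  0.81461175],
       [ 0.        ,  0.        ,  0.        ,  1.        ]])}
top {'fx': 413.1894301206548, 'fy': 413.1894301206548, 'cx': 266.3009528747902, 'cy': 187.9472565850243, 'pose': array([[ 2.06004446e-02,  9.92813596e-01, -1.17884627e-01,
         4.57560070e-01],
       [-9.99787788e-01,  2.04610315e-02, -2.39287077e-03,
        -9.75863099e-02],
       [ 3.63664296e-05,  1.17908905e-01,  9.93024415e-01,
         1.04440680e+00],
       [ 0.00000000e+00,  0.00000000e+00,  0.00000000e+00,
         1.00000000e+00]])}
```

View pics/scene0.png

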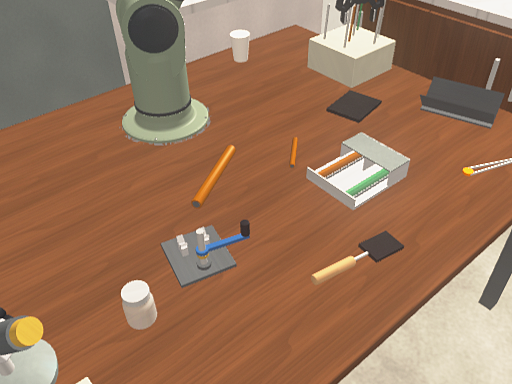

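View pics/top0.png

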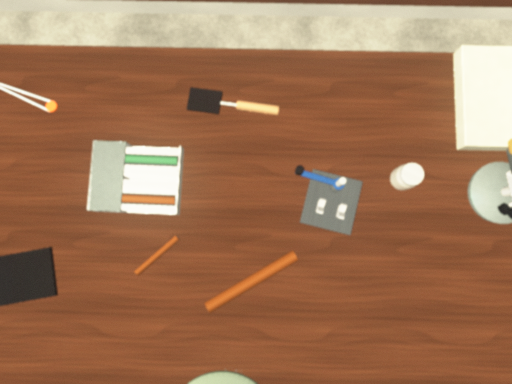

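The top view shows the rack at about (135,177) with its mouth to the right. The amber tube is in the lower bay at (148,200) and the green one at (152,160). The stand is at (331,203), with the blue bar running from (341,183) to the knob at (300,170). The larger and smaller orange rods on the table are the look-alikes.

```bash
python3 - <<'E'
import cv2,pickle
d=pickle.load(open("f0.pkl","rb"))
def crop(n,x,y,w,h,s,o):
    cv2.imwrite(o,cv2.resize(d[n]["frame"][y:y+h,x:x+w],None,fx=s,fy=s,interpolation=cv2.INTER_CUBIC))
crop("top",80,130,110,90,7,"pics/t_rack.png")
crop("top",285,155,90,85,7,"pics/t_stand.png")
crop("scene",300,125,115,85,6,"pics/s_rack.png")
crop("scene",155,215,105,75,7,"pics/s_stand.png")
E
```

```text
(no output)
```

View pics/t_rack.png

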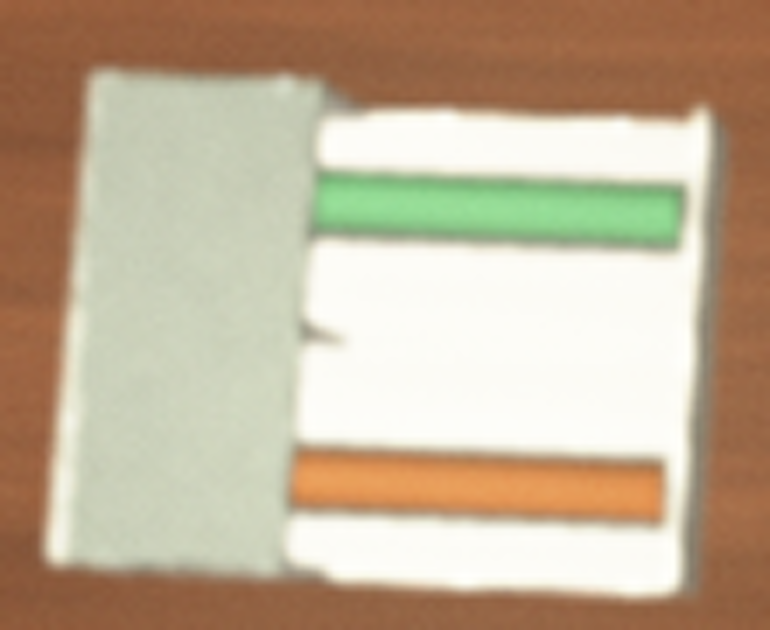

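View pics/t_stand.png

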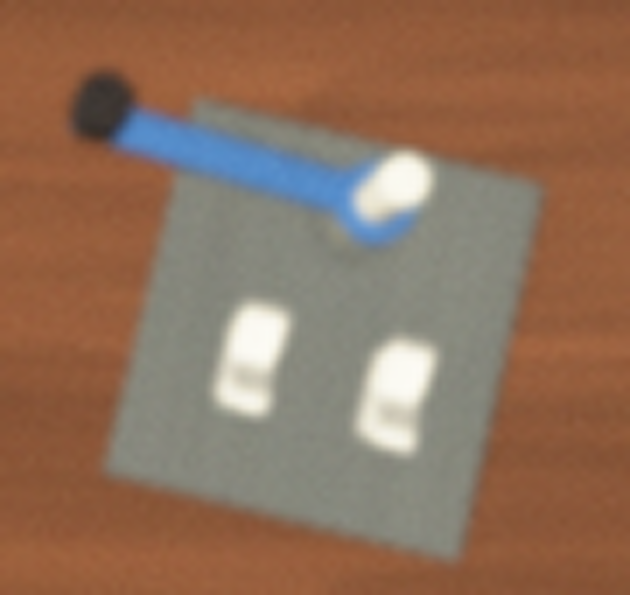

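View pics/s_rack.png

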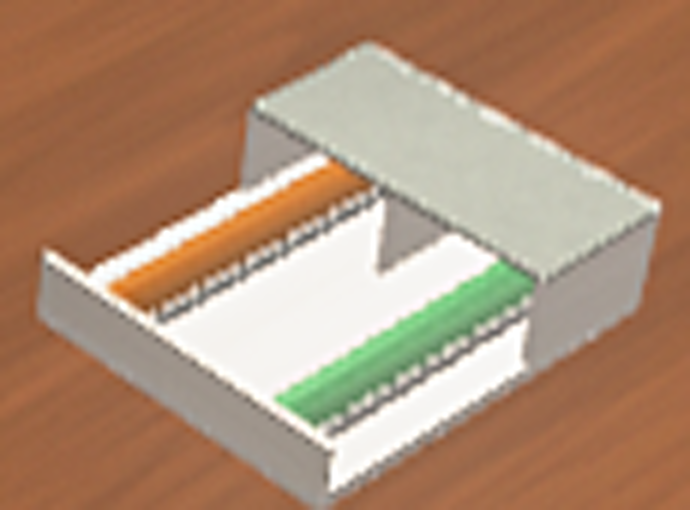

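View pics/s_stand.png

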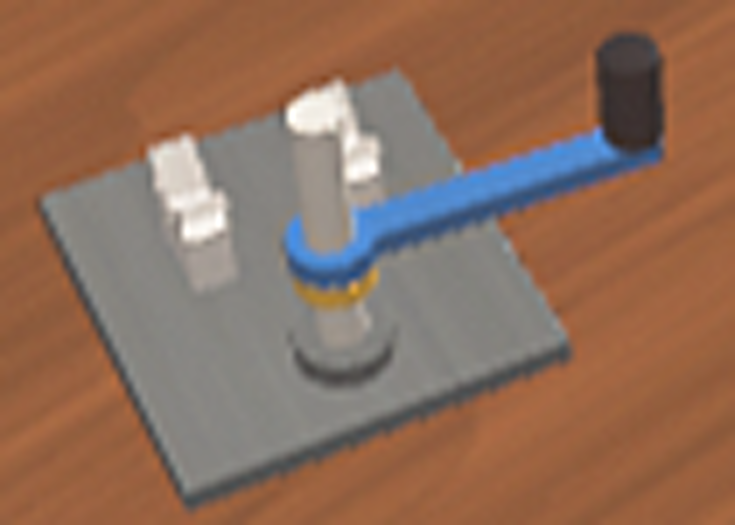

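```bash
cat > h.py <<'E'
import numpy as np,pickle
from scipy.optimize import least_squares
d=pickle.load(open("f0.pkl","rb"))
CR=dict(tr=("top",80,130,7),ts=("top",285,155,7),sr=("scene",300,125,6),ss=("scene",155,215,7))
def px(c,u,v):
    n,x,y,s=CR[c]; return n,np.array([x+(u+.5)/s-.5,y+(v+.5)/s-.5])
def proj(n,P,f=None):
    f=f or d[n]; T=np.linalg.inv(f["pose"]); p=T[:3,:3]@np.asarray(P)+T[:3,3]
    return np.array([f["cx"]+f["fx"]*p[0]/-p[2], f["cy"]-f["fy"]*p[1]/-p[2]])
def ray(n,uv,z,f=None):
    f=f or d[n]; r=f["pose"][:3,:3]@np.array([(uv[0]-f["cx"])/f["fx"],-(uv[1]-f["cy"])/f["fy"],-1]); o=f["pose"][:3,3]
    return o+r*(z-o[2])/r[2]
def W(p,P):
    c,s=np.cos(p[2]),np.sin(p[2]); x,y,z=np.array(P)/1000
    return np.array([p[0]+c*x-s*y,p[1]+s*x+c*y,z])
def fit(pts,p0):
    fn=lambda p:np.concatenate([proj(px(c,u,v)[0],W(p,P))-px(c,u,v)[1] for c,u,v,P in pts])
    r=least_squares(fn,p0,loss="soft_l1"); return r.x,fn(r.x).reshape(-1,2)
rack=[("tr",323,80,(25,-85,58)),("tr",283,572,(25,85,58)),("tr",92,70,(105,-85,58)),("tr",48,565,(105,85,58)),("tr",712,112,(-105,-85,36)),("tr",688,592,(-105,85,36)),
("sr",255,105,(25,85,58)),("sr",545,280,(25,-85,58)),("sr",370,42,(105,85,58)),("sr",660,208,(105,-85,58)),("sr",45,250,(-105,85,36)),("sr",330,455,(-105,-85,36))]
stand=[("ts",195,98,(65,-90,10)),("ts",543,185,(-65,-90,10)),("ts",460,560,(-65,50,10)),("ts",105,472,(65,50,10)),
("ss",570,345,(65,-90,10)),("ss",190,500,(-65,-90,10)),("ss",40,200,(-65,50,10)),("ss",400,70,(65,50,10))]
E
python3 - <<'E'
from h import *
np.set_printoptions(precision=4,suppress=True)
for nm,L,p0 in (("rack",rack,[.5,.25,1.5]),("stand",stand,[.45,-.25,1.5])):
    for sub in ("both","t","s"):
        LL=[l for l in L if sub=="both" or l[0][0]==sub]
        p,r=fit(LL,p0); print(nm,sub,p); 
        if sub=="both": print(r); P=p
    if nm=="rack":
        for c,u,v in (("tr",663,491),("tr",293,478),("sr",130,290),("sr",350,172)):
            n,q=px(c,u,v); w=ray(n,q,.025); 
            cc,s=np.cos(P[2]),np.sin(P[2]); dd=w[:2]-P[:2]; print("tube",c,w,cc*dd[0]+s*dd[1],-s*dd[0]+cc*dd[1])
        print("tube centre pred",W(P,(0,50,21)))
    else:
        post=W(P,(0,-60,0)); print("post",post,"cradle",W(P,(0,0,50)))
        for c,u,v in (("ss",628,50),("ts",105,97)):
            n,q=px(c,u,v); w=ray(n,q,.099); dd=(w-post)[:2]; a=np.arctan2(dd[1],dd[0])
            print("knob",w,np.linalg.norm(dd),"swing",(P[2]+np.pi/2-a))
E
```

```text
rack both [0.5965 0.2257 1.5491]
[[ 0.3077  0.306 ]
 [ 0.1656 -0.3036]
 [ 0.5738  0.3749]
 [ 0.3414 -0.7188]
 [-0.1669 -0.067 ]
 [-1.377  -0.3445]
 [-0.5562 -0.2087]
 [ 0.0904 -0.2979]
 [-0.0496 -0.1379]
 [ 0.6915 -0.431 ]
 [-0.4577  0.5886]
 [ 0.0095 -1.2017]]
rack t [0.5962 0.2259 1.5521]
rack s [0.5973 0.225  1.5453]
tube tr [0.5445 0.1321 0.025 ] -0.09479104510327065 0.04992736932780515
tube tr [0.5465 0.2632 0.025 ] 0.036355945927401954 0.050855763524717164
tube sr [0.5437 0.1435 0.025 ] -0.08337445594342256 0.050976811406136156
tube sr [0.5493 0.2834 0.025 ] 0.05660569830188683 0.04843066166213223
tube centre pred [0.5465 0.2268 0.021 ]
stand both [ 0.531  -0.2549  1.346 ]
[[ 0.2483 -0.3662]
 [ 0.6134 -0.4517]
 [ 0.3015  0.0719]
 [ 0.2029 -0.0864]
 [ 1.1569 -0.6122]
 [-0.3243 -0.5137]
 [-0.3325 -0.2864]
 [ 0.2764 -0.4795]]
stand t [ 0.5304 -0.2541  1.3467]
stand s [ 0.5319 -0.2559  1.3449]
post [ 0.5894 -0.2683  0.    ] cradle [ 0.531  -0.2549  0.05  ]
knob [ 0.6153 -0.1729  0.099 ] 0.09882446630191519 swing 1.6103959764881588
knob [ 0.6169 -0.1714  0.099 ] 0.10066719979552986 swing 1.6224332036237539
```

```bash
cat >> h.py <<'E'
from scipy.spatial.transform import Rotation as Ro
RK=np.array([0.5965,0.2257,1.5491]); ST=np.array([0.531,-0.2549,1.346])
def down(yaw,tilt=0): # tilt: rotation about tool y (deg)
    return Ro.from_euler("xyz",[np.pi,0,yaw])*Ro.from_rotvec([0,np.radians(tilt),0])
def delta(pos,rot,p0=None,r0=None):
    from workcell import bot
    if p0 is None:
        o=bot.observe(); p0=o["position"]; r0=Ro.from_euler("xyz",o["tool_rot"])
    return np.round(r0.inv().apply(np.array(pos)-p0),4),np.round((r0.inv()*rot).as_rotvec(degrees=True),2)
E
python3 - <<'E'
from h import *
g=W(RK,(-62,50,0)); print(g)
g[2]=.15
print(delta(g,down(RK[2])))
E
```

```text
[0.5451667  0.16479932 0.        ]
(array([-0.4158, -0.2354,  0.0811]), array([-5.000e-02,  3.000e-02,  6.495e+01]))
```

Emit:
apply_moves([
  {"travel":[-0.416,-0.235,0.0],"twist":[0,0,65],"claw":0.05},
  {"travel":[-0.416,-0.235,0.0],"twist":[0,0,65],"claw":0.05},
  {"travel":[-0.416,-0.235,0.0],"twist":[0,0,65],"claw":0.05},
  {"travel":[-0.416,-0.235,0.0],"twist":[0,0,65],"claw":0.05},
  {"travel":[-0.416,-0.235,0.0],"twist":[0,0,65],"claw":0.05},
  {"travel":[-0.416,-0.235,0.0],"twist":[0,0,65],"claw":0.05},
  {"travel":[-0.416,-0.235,0.0],"twist":[0,0,65],"claw":0.05},
  {"travel":[-0.416,-0.235,0.0],"twist":[0,0,65],"claw":0.05},
  {"travel":[-0.416,-0.235,0.05],"twist":[0,0,65],"claw":0.05},
  {"travel":[-0.416,-0.235,0.08],"twist":[0,0,65],"claw":0.05},
])

```text
clock: 1.1
position: [0.5438, 0.1693, 0.1637]
tool_rot: [3.137, -0.001, 1.546]
force: [0.6, 1.9, -1.3]
grip_width: 0.0499
```

Emit:
apply_moves([
  {"travel":[0,0,0],"twist":[0,0,0],"claw":0.05},
  {"travel":[0,0,0],"twist":[0,0,0],"claw":0.05},
])

```text
clock: 1.3
position: [0.541, 0.1712, 0.162]
tool_rot: [-3.14, 0.001, 1.547]
force: [-0.4, 0.5, 0.3]
grip_width: 0.0501
```

```bash
python3 - <<'E'
from h import *
from workcell import bot
import cv2
print(bot.observe())
g=W(RK,(-62,50,.0)); g[2]=.060
print(delta(g,down(RK[2])))
a=bot.grab_frame("scene")["frame"][80:280,250:450]; b=bot.grab_frame("top")["frame"][100:300,50:250]
cv2.imwrite("pics/a1.png",cv2.resize(np.hstack([a,b]),None,fx=2,fy=2))
E
```

```text
{'clock': 1.3, 'qpos': array([-0.61651949,  0.53493974,  0.28833594,  1.83027276, -0.20182295,
        0.80699069, -0.2495276 ]), 'qd': array([-0.03323684, -0.03450688, -0.00627626, -0.01731467,  0.00082783,
        0.00872288, -0.00788479]), 'joint_efforts': array([ 3.48438129e+00, -8.04226828e+01,  9.87162441e+00, -2.89514369e+01,
        6.36585359e-02, -3.28666968e-01,  3.35719418e-01]), 'position': array([0.54102412, 0.17124994, 0.16199055]), 'tool_rot': array([-3.13977755e+00,  9.55853018e-04,  1.54706622e+00]), 'force': array([-0.35753436,  0.48871716,  0.2946867 ]), 'moment': array([0.05031443, 0.00386687, 0.02469614]), 'grip_width': 0.050120937312466966}
(array([-0.0063,  0.0045,  0.102 ]), array([-0.1 ,  0.05, -0.12]))
```

View pics/a1.png

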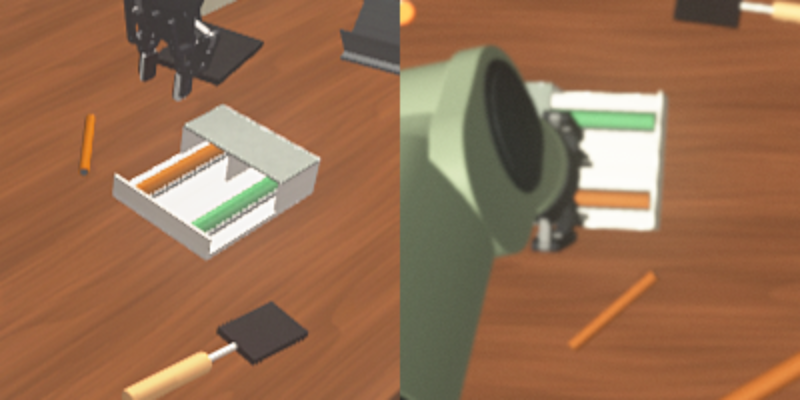

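```bash
python3 - <<'E'
from h import *
from workcell import bot
for n in("scene","top"): print(n,proj(n,(.541,.171,.162)))
o=bot.observe();print(o["clock"],o["position"],o["tool_rot"],o["qd"].round(3))
E
```

```text
scene [331.97519751 124.55789811]
top [141.96046334 195.26659973]
1.4 [0.54132448 0.17285655 0.16348465] [ 3.14101478e+00 -6.87343224e-04  1.54939180e+00] [-0.01  -0.012  0.001 -0.001  0.002 -0.002  0.003]
```

Emit:
apply_moves([
  {"travel":[-0.007,0.004,0.04],"twist":[0,0,0],"claw":0.05},
  {"travel":[-0.007,0.004,0.08],"twist":[0,0,0],"claw":0.05},
  {"travel":[-0.007,0.004,0.103],"twist":[0,0,0],"claw":0.05},
  {"travel":[-0.007,0.004,0.103],"twist":[0,0,0],"claw":0.05},
  {"travel":[-0.007,0.004,0.103],"twist":[0,0,0],"claw":0.05},
  {"travel":[-0.007,0.004,0.103],"twist":[0,0,0],"claw":0.05},
])

```text
clock: 2.0
position: [0.5461, 0.1656, 0.0618]
tool_rot: [3.139, -0.001, 1.549]
force: [0.0, 1.3, 0.1]
grip_width: 0.0499
```

```bash
cat > look.py <<'E'
import sys
from h import *
from workcell import bot
import cv2
# look.py out x y(scene centre) x y(top centre) half
o,sx,sy,tx,ty,h=sys.argv[1],*map(int,sys.argv[2:7])
ims=[]
for n,x,y in (("scene",sx,sy),("top",tx,ty)):
    f=bot.grab_frame(n); a=cv2.copyMakeBorder(f["frame"],h,h,h,h,cv2.BORDER_CONSTANT)
    ims.append(cv2.resize(a[y:y+2*h,x:x+2*h],(400,400),interpolation=cv2.INTER_CUBIC))
cv2.imwrite(o,np.hstack(ims))
s=bot.observe(); print(s["clock"],s["position"].round(4),s["tool_rot"].round(4),s["force"].round(2),s["grip_width"],np.abs(s["qd"]).max().round(3))
E
python3 look.py pics/a2.png 345 160 140 180 60
```

```text
2.1 [0.5459 0.1653 0.0614] [ 3.1394e+00 -1.1000e-03  1.5487e+00] [-0.16 -0.38  1.31] 0.04967889058800868 0.007
```

View pics/a2.png

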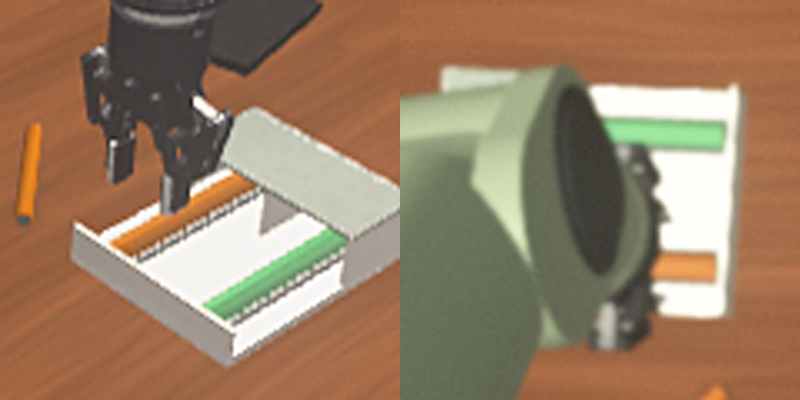

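Emit:
apply_moves([
  {"travel":[0,-0.001,0.02],"twist":[0,0,0],"claw":0.05},
  {"travel":[0,-0.001,0.035],"twist":[0,0,0],"claw":0.05},
  {"travel":[0,-0.001,0.0445],"twist":[0,0,0],"claw":0.05},
  {"travel":[0,-0.001,0.0445],"twist":[0,0,0],"claw":0.05},
  {"travel":[0,-0.001,0.0445],"twist":[0,0,0],"claw":0.05},
])

```text
clock: 2.6
position: [0.5443, 0.1647, 0.0155]
tool_rot: [-3.142, 0.0, 1.548]
force: [0.4, 0.3, -0.0]
grip_width: 0.05
```

Emit:
apply_moves([
  {"travel":[0,0,0],"twist":[0,0,0],"claw":0.01},
  {"travel":[0,0,0],"twist":[0,0,0],"claw":0.01},
  {"travel":[0,0,0],"twist":[0,0,0],"claw":0.01},
  {"travel":[0,0,0],"twist":[0,0,0],"claw":0.01},
  {"travel":[0,0,0],"twist":[0,0,0],"claw":0.01},
  {"travel":[0,0,0],"twist":[0,0,0],"claw":0.01},
], force=45)

```text
clock: 3.2
position: [0.5445, 0.1649, 0.016]
tool_rot: [3.141, -0.0, 1.548]
force: [-1.6, -0.7, 6.9]
grip_width: 0.02
```

```bash
python3 look.py pics/a3.png 345 160 140 180 60
```

```text
3.3 [0.5445 0.1648 0.016 ] [ 3.1408e+00 -4.0000e-04  1.5481e+00] [-1.7  -1.12  6.54] 0.020146995532498442 0.002
```

View pics/a3.png

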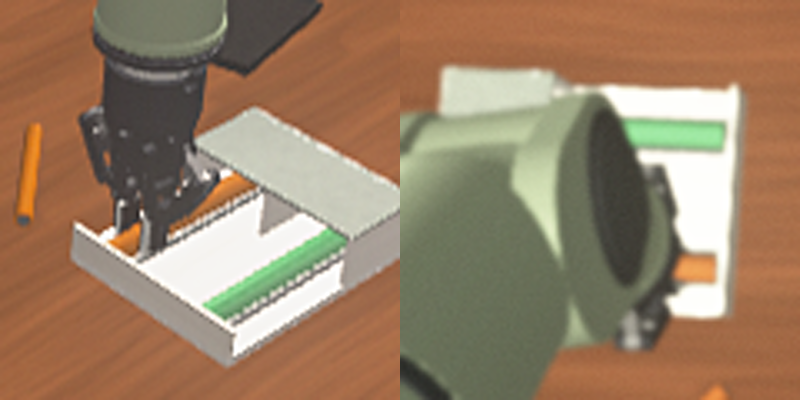

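Emit:
apply_moves([
  {"travel":[0,0,-0.003],"twist":[0,-1,0],"claw":0.01},
  {"travel":[0,0,-0.006],"twist":[0,-2,0],"claw":0.01},
  {"travel":[0.001,0,-0.009],"twist":[0,-3,0],"claw":0.01},
  {"travel":[0.001,0,-0.012],"twist":[0,-4,0],"claw":0.01},
  {"travel":[0.001,0,-0.012],"twist":[0,-4,0],"claw":0.01},
], force=60)

```text
clock: 3.8
position: [0.5442, 0.1668, 0.0276]
tool_rot: [3.141, 0.071, 1.55]
force: [-0.7, -0.1, -0.4]
grip_width: 0.0199
```

```bash
python3 look.py pics/a4.png 335 155 165 190 35
```

```text
3.9 [0.5441 0.1661 0.0273] [-3.1416  0.0699  1.5491] [-0.1  -0.06 -1.59] 0.01993197451714755 0.015
```

View pics/a4.png

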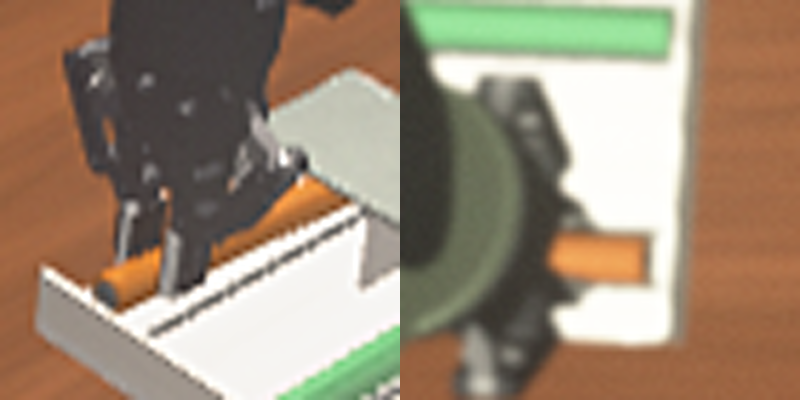

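The top of the tube follows the gripper: its front end, at about (110,290) in the crop, is rising behind the lip. I'll tilt it further.

Emit:
apply_moves([
  {"travel":[0,0,-0.005],"twist":[0,-1.8,0],"claw":0.01},
  {"travel":[0.001,0,-0.01],"twist":[0,-3.5,0],"claw":0.01},
  {"travel":[0.001,0,-0.015],"twist":[0,-5.3,0],"claw":0.01},
  {"travel":[0.002,0,-0.02],"twist":[0,-7,0],"claw":0.01},
  {"travel":[0.002,0,-0.02],"twist":[0,-7,0],"claw":0.01},
  {"travel":[0.002,0,-0.02],"twist":[0,-7,0],"claw":0.01},
])

```text
clock: 4.5
position: [0.5441, 0.169, 0.0468]
tool_rot: [-3.141, 0.191, 1.548]
force: [0.1, -1.0, -1.0]
grip_width: 0.0196
```

```bash
python3 look.py pics/a5.png 340 155 160 190 40
```

```text
4.6 [0.5442 0.1685 0.0469] [-3.1412  0.1916  1.5475] [ 0.65  0.64 -1.54] 0.019650314754820253 0.003
```

View pics/a5.png

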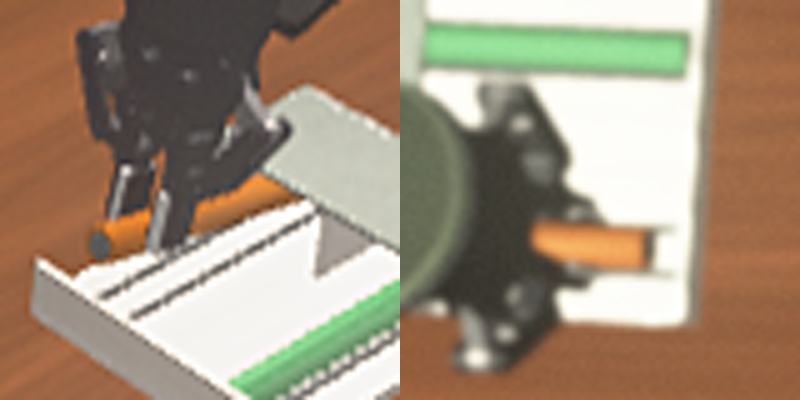

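Emit:
apply_moves([
  {"travel":[-0.01,0,0],"twist":[0,0,0],"claw":0.01},
  {"travel":[-0.02,0,0],"twist":[0,0,0],"claw":0.01},
  {"travel":[-0.03,0,0],"twist":[0,0,0],"claw":0.01},
  {"travel":[-0.04,0,0],"twist":[0,0,0],"claw":0.01},
  {"travel":[-0.05,0,0],"twist":[0,0,0],"claw":0.01},
  {"travel":[-0.06,0,0],"twist":[0,0,0],"claw":0.01},
  {"travel":[-0.07,0,0],"twist":[0,0,0],"claw":0.01},
  {"travel":[-0.08,0,0],"twist":[0,0,0],"claw":0.01},
  {"travel":[-0.09,0,0],"twist":[0,0,0],"claw":0.01},
  {"travel":[-0.1,0,0],"twist":[0,0,0],"claw":0.01},
])

```text
clock: 5.6
position: [0.542, 0.0702, 0.0664]
tool_rot: [-3.142, 0.192, 1.548]
force: [-0.1, 0.9, -1.3]
grip_width: 0.0198
```

```bash
python3 look.py pics/a6.png 330 155 165 190 60
```

```text
5.7 [0.5421 0.0693 0.0666] [3.1413 0.1924 1.5465] [-0.01  0.19 -1.88] 0.019447963974195105 0.023
```

View pics/a6.png

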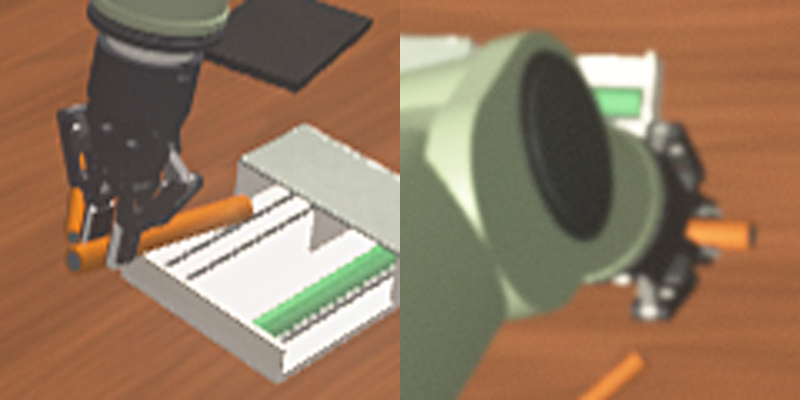

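Emit:
apply_moves([
  {"travel":[-0.02,0,0],"twist":[0,0,0],"claw":0.01},
  {"travel":[-0.04,0,0],"twist":[0,0,0],"claw":0.01},
  {"travel":[-0.06,0,0],"twist":[0,0,0],"claw":0.01},
  {"travel":[-0.08,0,0],"twist":[0,0,0],"claw":0.01},
  {"travel":[-0.1,0,0],"twist":[0,0,0],"claw":0.01},
  {"travel":[-0.115,0,0],"twist":[0,0,0],"claw":0.01},
  {"travel":[-0.12,0,-0.02],"twist":[0,0,0],"claw":0.01},
  {"travel":[-0.13,0,-0.05],"twist":[0,0,0],"claw":0.01},
  {"travel":[-0.13,0,-0.05],"twist":[0,0,0],"claw":0.01},
  {"travel":[-0.13,0,-0.05],"twist":[0,0,0],"claw":0.01},
])

```text
clock: 6.7
position: [0.5397, -0.0466, 0.1403]
tool_rot: [3.141, 0.191, 1.549]
force: [-1.0, 0.3, -1.1]
grip_width: 0.0201
```

```bash
python3 - <<'E'
from h import *
from workcell import bot
o=bot.observe(); print(o["position"],o["grip_width"])
g=W(ST,(-62,0,0)); g[2]=.14; print(g)
print(delta(g,down(ST[2])))
E
```

```text
[ 0.53969688 -0.04661284  0.14034632] 0.020091841044838223
[ 0.51717972 -0.31534005  0.14      ]
(array([-0.2642, -0.0166,  0.0515]), array([ 1.17, 10.92, 11.58]))
```

Emit:
apply_moves([
  {"travel":[-0.03,-0.002,0.005],"twist":[0.1,1.2,1.3],"claw":0.01},
  {"travel":[-0.06,-0.004,0.01],"twist":[0.2,2.4,2.6],"claw":0.01},
  {"travel":[-0.09,-0.006,0.016],"twist":[0.4,3.7,3.9],"claw":0.01},
  {"travel":[-0.12,-0.008,0.022],"twist":[0.5,4.9,5.2],"claw":0.01},
  {"travel":[-0.15,-0.01,0.028],"twist":[0.6,6.1,6.5],"claw":0.01},
  {"travel":[-0.18,-0.012,0.034],"twist":[0.8,7.4,7.8],"claw":0.01},
  {"travel":[-0.21,-0.014,0.04],"twist":[0.9,8.6,9.1],"claw":0.01},
  {"travel":[-0.24,-0.015,0.046],"twist":[1.1,9.9,10.5],"claw":0.01},
  {"travel":[-0.264,-0.017,0.051],"twist":[1.2,10.9,11.6],"claw":0.01},
  {"travel":[-0.264,-0.017,0.051],"twist":[1.2,10.9,11.6],"claw":0.01},
])

```text
clock: 7.7
position: [0.5146, -0.3193, 0.1392]
tool_rot: [-3.139, 0.002, 1.34]
force: [-0.6, -0.6, -0.9]
grip_width: 0.0193
```

Emit:
apply_moves([
  {"travel":[0,0,0],"twist":[0,0,0],"claw":0.01},
  {"travel":[0,0,0],"twist":[0,0,0],"claw":0.01},
  {"travel":[0,0,0],"twist":[0,0,0],"claw":0.01},
])

```text
clock: 8.0
position: [0.5167, -0.3141, 0.1401]
tool_rot: [-3.14, 0.001, 1.347]
force: [-0.1, 1.1, -1.1]
grip_width: 0.0195
```

```bash
python3 look.py pics/a7.png 210 230 330 195 60
```

```text
8.1 [ 0.5167 -0.3145  0.1403] [-3.1402e+00  1.1000e-03  1.3466e+00] [ 1.18  1.07 -2.08] 0.01936515810706367 0.005
```

View pics/a7.png

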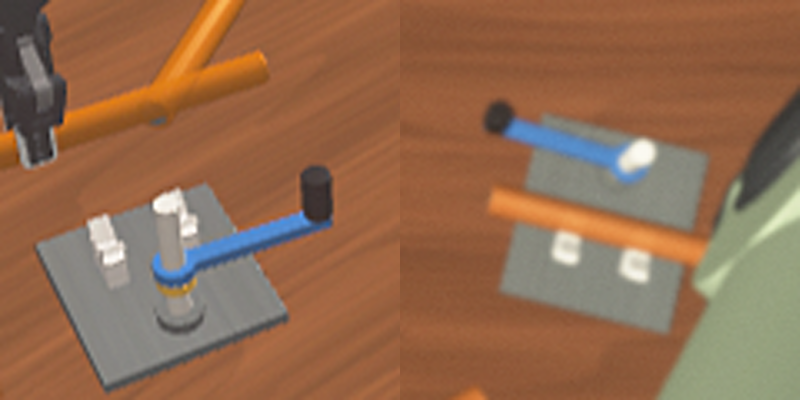

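```bash
cat >> h.py <<'E'
def tri(us,ut):
    f=lambda P:np.concatenate([proj("scene",P)-us,proj("top",P)-ut])
    r=least_squares(f,[.5,-.2,.1]); return r.x,r.fun
def loc(P,p):
    c,s=np.cos(p[2]),np.sin(p[2]); a=P[:2]-p[:2]; return np.array([c*a[0]+s*a[1],-s*a[0]+c*a[1],P[2]])*1000
E
python3 - <<'E'
from h import *
# left end centre
P,r=tri((150+262*.3,170+66*.3),(270+492*.3,135+201*.3)); print(P,r,loc(P,ST))
for z in(.14,.145,.15): 
    print(z,loc(ray("top",(270+492*.3,135+201*.3),z),ST),loc(ray("scene",(150+262*.3,170+66*.3),z),ST),"far",loc(ray("top",(270+697*.3,135+248*.3),z),ST))
E
```

```text
[ 0.59831215 -0.30419554  0.25052779] [-49.15790804   0.08322244 -43.72503206 -28.87808584] [-33.05084119 -76.60690616 250.52778651]
0.14 [-163.74129766  -62.57218177  140.        ] [ 95.21355295   3.13496076 140.        ] far [-300.67898791  -64.86843185  140.        ]
0.145 [-162.07873516  -61.63659184  145.        ] [ 92.97932312  -2.396627   145.        ] far [-298.25936736  -63.92014714  145.        ]
0.15 [-160.41617267  -60.70100191  150.        ] [ 90.74509329  -7.92821476 150.        ] far [-295.83974682  -62.97186243  150.        ]
```

```bash
python3 - <<'E'
from h import *
P,r=tri((150+262*.3,170+66*.3),(270+92*.3,135+201*.3)); print(P,r,loc(P,ST))
for z in(.14,.145,.15): 
    print(z,loc(ray("top",(270+92*.3,135+201*.3),z),ST),loc(ray("scene",(150+262*.3,170+66*.3),z),ST),"far",loc(ray("top",(270+297*.3,135+248*.3),z),ST))
E
```

```text
[ 0.55047174 -0.16355708  0.14193778] [-0.47865235  0.0351189  -0.39397535 -0.28454758] [ 93.38508707   1.37922971 141.93777752]
0.14 [ 92.3034197   1.5541481 140.       ] [ 95.21355295   3.13496076 140.        ] far [-45.66255023  -0.99997262 140.        ]
0.145 [ 92.55044266   2.13521654 145.        ] [ 92.97932312  -2.396627   145.        ] far [-44.65278439  -0.40478376 145.        ]
0.15 [ 92.79746562   2.71628498 150.        ] [ 90.74509329  -7.92821476 150.        ] far [-43.64301855   0.1904051  150.        ]
```

Emit:
apply_moves([
  {"travel":[0.001,0,0.02],"twist":[0,0,0],"claw":0.01},
  {"travel":[0.001,0,0.04],"twist":[0,0,0],"claw":0.01},
  {"travel":[0.001,0,0.06],"twist":[0,0,0],"claw":0.01},
  {"travel":[0.001,0,0.075],"twist":[0,0,0],"claw":0.01},
  {"travel":[0.001,0,0.084],"twist":[0,0,0],"claw":0.01},
  {"travel":[0.001,0,0.086],"twist":[0,0,0],"claw":0.01},
  {"travel":[0.001,0,0.086],"twist":[0,0,0],"claw":0.01},
  {"travel":[0.001,0,0.086],"twist":[0,0,0],"claw":0.01},
])

```text
clock: 8.9
position: [0.5168, -0.3148, 0.0551]
tool_rot: [-3.141, 0.001, 1.345]
force: [-0.4, -0.5, -0.4]
grip_width: 0.0197
```

```bash
python3 look.py pics/a8.png 210 230 330 195 60
```

```text
9.0 [ 0.5168 -0.3147  0.0551] [-3.1413e+00  1.4000e-03  1.3451e+00] [ 0.47 -0.22 -2.39] 0.01989106167512542 0.004
```

View pics/a8.png

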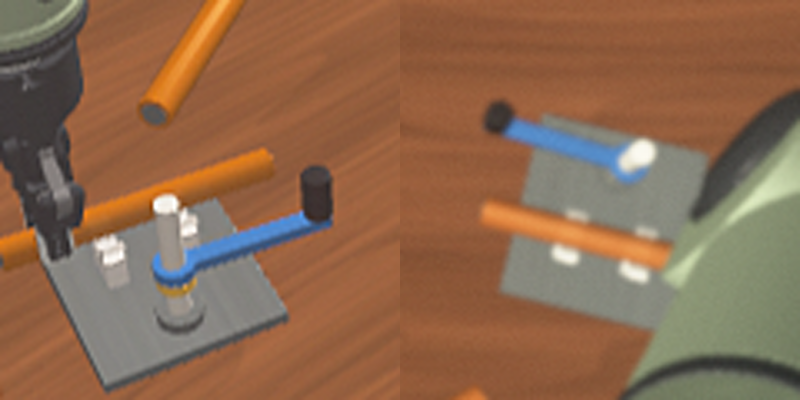

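Emit:
apply_moves([
  {"travel":[0,0,0.002],"twist":[0,0,0],"claw":0.01},
  {"travel":[0,0,0.004],"twist":[0,0,0],"claw":0.01},
  {"travel":[0,0,0.006],"twist":[0,0,0],"claw":0.01},
  {"travel":[0,0,0.007],"twist":[0,0,0],"claw":0.01},
  {"travel":[0,0,0.007],"twist":[0,0,0],"claw":0.01},
])

```text
clock: 9.5
position: [0.5163, -0.3145, 0.0472]
tool_rot: [-3.14, 0.001, 1.345]
force: [-0.4, -0.3, -1.0]
grip_width: 0.0197
```

Emit:
apply_moves([
  {"travel":[0,0,0.001],"twist":[0,0,0],"claw":0.01},
  {"travel":[0,0,0.001],"twist":[0,0,0],"claw":0.01},
])

```text
clock: 9.7
position: [0.5164, -0.3145, 0.0463]
tool_rot: [-3.14, 0.001, 1.345]
force: [-0.4, -0.6, -1.5]
grip_width: 0.0197
```

Emit:
apply_moves([
  {"travel":[0,0,0.001],"twist":[0,0,0],"claw":0.01},
  {"travel":[0,0,0.001],"twist":[0,0,0],"claw":0.01},
])

```text
clock: 9.9
position: [0.5163, -0.3146, 0.0454]
tool_rot: [-3.14, 0.001, 1.345]
force: [-0.3, 0.5, 0.9]
grip_width: 0.0196
```

Emit:
apply_moves([
  {"travel":[0,0,0.001],"twist":[0,0,0],"claw":0.01},
  {"travel":[0,0,0.001],"twist":[0,0,0],"claw":0.01},
])

```text
clock: 10.1
position: [0.5164, -0.3147, 0.0446]
tool_rot: [-3.14, 0.001, 1.345]
force: [-2.9, 0.6, 5.9]
grip_width: 0.0197
```

```bash
python3 look.py pics/a9.png 200 230 330 195 40
```

```text
10.2 [ 0.5163 -0.3147  0.0447] [-3.1403e+00  1.3000e-03  1.3449e+00] [-2.7   0.13  6.63] 0.01966387901831157 0.002
```

View pics/a9.png

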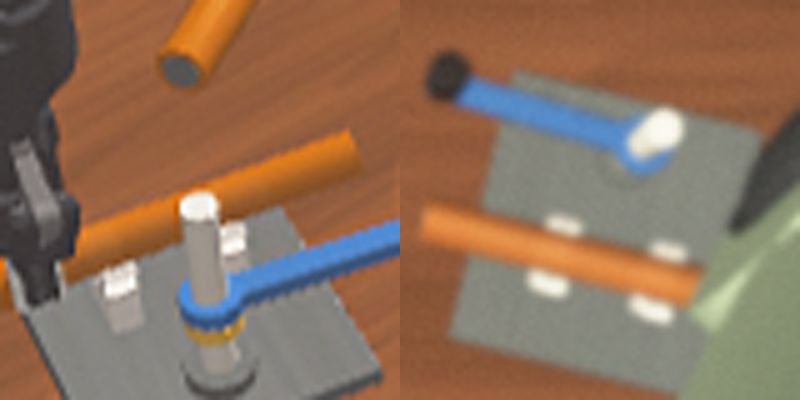

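Emit:
apply_moves([
  {"travel":[0,0,0],"twist":[0,0,0],"claw":0.026},
  {"travel":[0,0,0],"twist":[0,0,0],"claw":0.032},
  {"travel":[0,0,0],"twist":[0,0,0],"claw":0.04},
  {"travel":[0,0,0],"twist":[0,0,0],"claw":0.045},
  {"travel":[0,0,0],"twist":[0,0,0],"claw":0.045},
])

```text
clock: 10.7
position: [0.5165, -0.3145, 0.0444]
tool_rot: [-3.14, 0.001, 1.345]
force: [0.9, -0.1, -0.0]
grip_width: 0.0454
```

Emit:
apply_moves([
  {"travel":[0,0,-0.01],"twist":[0,0,0],"claw":0.045},
  {"travel":[0,0,-0.03],"twist":[0,0,0],"claw":0.045},
  {"travel":[0,0,-0.06],"twist":[0,0,0],"claw":0.045},
  {"travel":[0,0,-0.1],"twist":[0,0,0],"claw":0.045},
  {"travel":[0,0,-0.12],"twist":[0,0,0],"claw":0.045},
])

```text
clock: 11.2
position: [0.5173, -0.3151, 0.1682]
tool_rot: [3.14, 0.002, 1.345]
force: [0.7, 0.0, -0.0]
grip_width: 0.0451
```

```bash
python3 look.py pics/b1.png 200 230 330 195 50;  python3 - <<'E'
from h import *
from workcell import bot
post=W(ST,(0,-60,0)); k=np.array([.6161,-.1722,.14]); print(delta(k,down(1.346)))
print(W(ST,(0,40,0)))
E
```

```text
11.3 [ 0.5178 -0.3153  0.1681] [3.1379e+00 2.2000e-03 1.3449e+00] [0.8  0.16 0.07] 0.04473874804490641 0.049
(array([0.1615, 0.0636, 0.028 ]), array([ 0.21,  0.13, -0.06]))
[ 0.49200642 -0.24598369  0.        ]
```

View pics/b1.png

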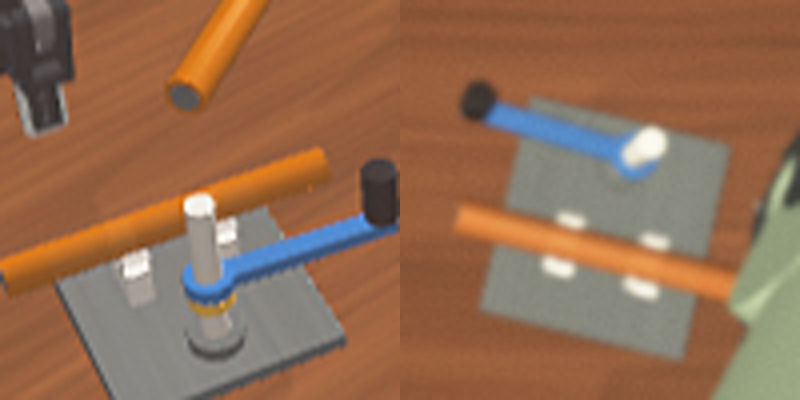

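Emit:
apply_moves([
  {"travel":[0.04,0.016,0],"twist":[0,0,0],"claw":0.05},
  {"travel":[0.08,0.032,0],"twist":[0,0,0],"claw":0.05},
  {"travel":[0.12,0.048,0],"twist":[0.2,0.1,0],"claw":0.05},
  {"travel":[0.161,0.063,0.01],"twist":[0.2,0.1,0],"claw":0.05},
  {"travel":[0.161,0.063,0.028],"twist":[0.2,0.1,0],"claw":0.05},
  {"travel":[0.161,0.063,0.028],"twist":[0.2,0.1,0],"claw":0.05},
  {"travel":[0.161,0.063,0.028],"twist":[0.2,0.1,0],"claw":0.05},
])

```text
clock: 12.0
position: [0.6133, -0.1727, 0.1363]
tool_rot: [-3.136, 0.0, 1.344]
force: [-0.1, -0.1, 1.4]
grip_width: 0.0502
```

```bash
python3 look.py pics/b2.png 230 230 320 185 50;  python3 - <<'E'
from h import *
a=loc(ray("scene",(150+323*.25,180+163*.25),.053),ST);b=loc(ray("scene",(150+6*.25,180+277*.25),.053),ST);print(a,b,(a+b)/2)
k=np.array([.6161,-.1722,.072]); print(delta(k,down(1.346)))
E
```

```text
12.1 [ 0.6138 -0.1731  0.1371] [-3.1376e+00 -1.0000e-04  1.3432e+00] [-0.53 -0.71 -0.02] 0.05000403152750618 0.006
[92.52662468 -2.66173493 53.        ] [-94.7230205   -1.84318594  53.        ] [-1.09819791 -2.25246044 53.        ]
(array([0.0014, 0.0023, 0.0651]), array([-0.23, -0.  , -0.16]))
```

View pics/b2.png

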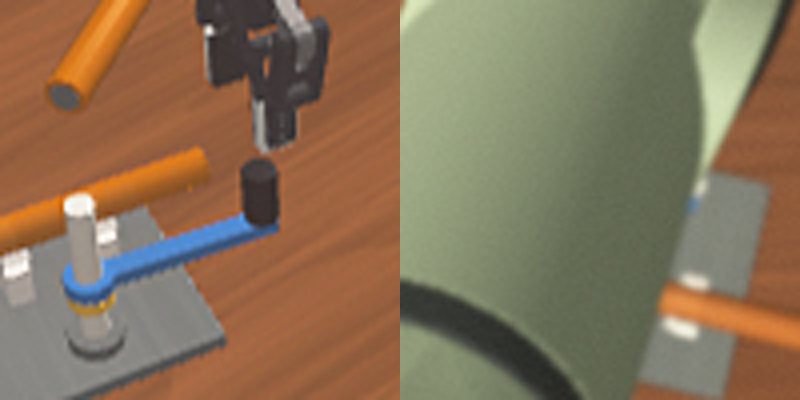

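Emit:
apply_moves([
  {"travel":[0.0015,0.0025,0.02],"twist":[0,0,0],"claw":0.05},
  {"travel":[0.0015,0.0025,0.04],"twist":[0,0,0],"claw":0.05},
  {"travel":[0.0015,0.0025,0.055],"twist":[0,0,0],"claw":0.05},
  {"travel":[0.0015,0.0025,0.064],"twist":[0,0,0],"claw":0.05},
  {"travel":[0.0015,0.0025,0.064],"twist":[0,0,0],"claw":0.05},
  {"travel":[0.0015,0.0025,0.064],"twist":[0,0,0],"claw":0.05},
])

```text
clock: 12.7
position: [0.6167, -0.171, 0.0727]
tool_rot: [-3.137, -0.0, 1.345]
force: [0.8, -0.2, 0.2]
grip_width: 0.0499
```

```bash
python3 look.py pics/b3.png 240 230 320 185 35
```

```text
12.8 [ 0.6169 -0.1709  0.073 ] [-3.1380e+00 -5.0000e-04  1.3449e+00] [-0.17  0.29 -0.11] 0.04995838292696794 0.003
```

View pics/b3.png

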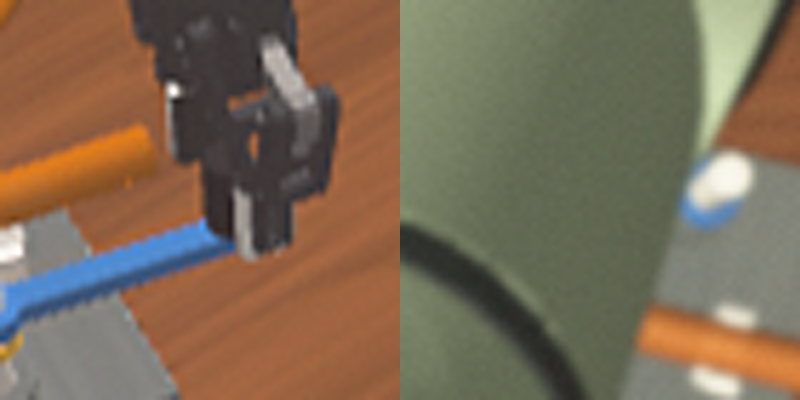

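Fingers straddle the knob, so I'll close on it.

Emit:
apply_moves([
  {"travel":[0,0,0],"twist":[0,0,0],"claw":0.01},
  {"travel":[0,0,0],"twist":[0,0,0],"claw":0.01},
  {"travel":[0,0,0],"twist":[0,0,0],"claw":0.01},
  {"travel":[0,0,0],"twist":[0,0,0],"claw":0.01},
  {"travel":[0,0,0],"twist":[0,0,0],"claw":0.01},
  {"travel":[0,0,0],"twist":[0,0,0],"claw":0.01},
], force=50)

```text
clock: 13.4
position: [0.6166, -0.1706, 0.0722]
tool_rot: [-3.137, -0.001, 1.345]
force: [0.1, 0.4, 2.4]
grip_width: 0.0183
```

Emit:
apply_moves([
  {"travel":[0,0,-0.005],"twist":[0,0,0],"claw":0.01},
  {"travel":[0,0,-0.01],"twist":[0,0,0],"claw":0.01},
  {"travel":[0,0,-0.015],"twist":[0,0,0],"claw":0.01},
  {"travel":[0,0,-0.021],"twist":[0,0,0],"claw":0.01},
  {"travel":[0,0,-0.021],"twist":[0,0,0],"claw":0.01},
  {"travel":[0,0,-0.021],"twist":[0,0,0],"claw":0.01},
])

```text
clock: 14.0
position: [0.6166, -0.1709, 0.0933]
tool_rot: [-3.137, -0.0, 1.345]
force: [0.3, -3.3, -4.0]
grip_width: 0.0182
```

```bash
python3 look.py pics/b4.png 220 230 320 185 50
python3 - <<'E'
from h import *
from workcell import bot
o=bot.observe(); post=W(ST,(0,-60,0)); d_=(o["position"]-post)[:2]; print(np.linalg.norm(d_), ST[2]+np.pi/2-np.arctan2(d_[1],d_[0]))
r0=Ro.from_euler("xyz",o["tool_rot"])
a0=np.arctan2(d_[1],d_[0]); R=np.linalg.norm(d_)
for s in np.arange(0.08,1.7,.08):
    rr=R+(0.1-R)*min(1,s/1.6)
    p=np.array([post[0]+rr*np.cos(a0+s),post[1]+rr*np.sin(a0+s),o["position"][2]]); print(round(s,2),(r0.inv().apply(p-o["position"])).round(4))
E
```

```text
14.1 [ 0.6165 -0.1709  0.093 ] [-3.1367e+00 -3.0000e-04  1.3450e+00] [-1.27 -2.62 -5.45] 0.01811939852968456 0.002
0.10109018594001534 1.6166037662305612
0.08 [-0.     -0.0081  0.    ]
0.16 [-0.0007 -0.0161  0.0001]
0.24 [-0.002  -0.0241  0.0001]
0.32 [-0.0039 -0.0319  0.0002]
0.4 [-0.0065 -0.0396  0.0002]
0.48 [-0.0096 -0.047   0.0002]
0.56 [-0.0134 -0.0541  0.0003]
0.64 [-0.0176 -0.061   0.0003]
0.72 [-0.0225 -0.0674  0.0003]
0.8 [-0.0278 -0.0734  0.0003]
0.88 [-0.0336 -0.079   0.0004]
0.96 [-0.0398 -0.0841  0.0004]
1.04 [-0.0463 -0.0887  0.0004]
1.12 [-0.0533 -0.0928  0.0004]
1.2 [-0.0605 -0.0963  0.0004]
1.28 [-0.068  -0.0992  0.0005]
1.36 [-0.0757 -0.1014  0.0005]
1.44 [-0.0835 -0.1031  0.0005]
1.52 [-0.0914 -0.1041  0.0005]
1.6 [-0.0994 -0.1045  0.0005]
1.68 [-0.1074 -0.1043  0.0005]
```

View pics/b4.png

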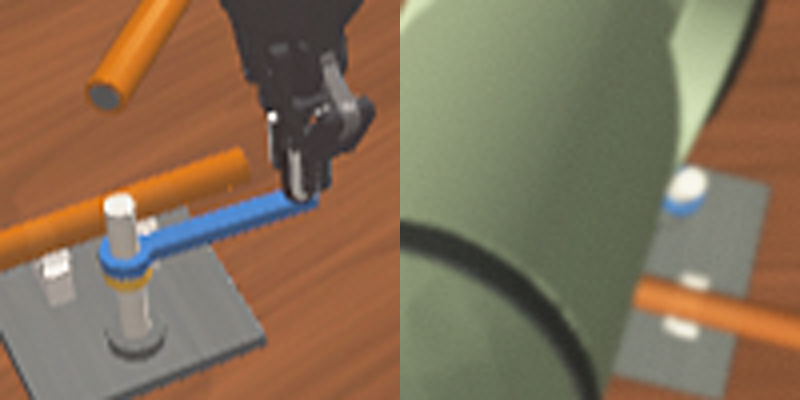

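Emit:
apply_moves([
  {"travel":[0,-0.008,0],"twist":[0,0,0],"claw":0.01},
  {"travel":[-0.0005,-0.016,0],"twist":[0,0,0],"claw":0.01},
  {"travel":[-0.002,-0.024,0],"twist":[0,0,0],"claw":0.01},
  {"travel":[-0.004,-0.032,0],"twist":[0,0,0],"claw":0.01},
  {"travel":[-0.0065,-0.0395,0],"twist":[0,0,0],"claw":0.01},
  {"travel":[-0.0095,-0.047,0],"twist":[0,0,0],"claw":0.01},
  {"travel":[-0.0135,-0.054,0],"twist":[0,0,0],"claw":0.01},
  {"travel":[-0.0175,-0.061,0],"twist":[0,0,0],"claw":0.01},
  {"travel":[-0.0225,-0.0675,0],"twist":[0,0,0],"claw":0.01},
  {"travel":[-0.028,-0.0735,0],"twist":[0,0,0],"claw":0.01},
])

```text
clock: 15.1
position: [0.5377, -0.1814, 0.0933]
tool_rot: [-3.136, -0.001, 1.345]
force: [-2.0, 4.4, -5.1]
grip_width: 0.0182
```

```bash
python3 look.py pics/b5.png 210 230 320 185 50
```

```text
15.2 [ 0.537  -0.1819  0.0933] [-3.1349e+00 -8.0000e-04  1.3441e+00] [-3.55  4.09 -5.84] 0.01828745023058212 0.018
```

View pics/b5.png

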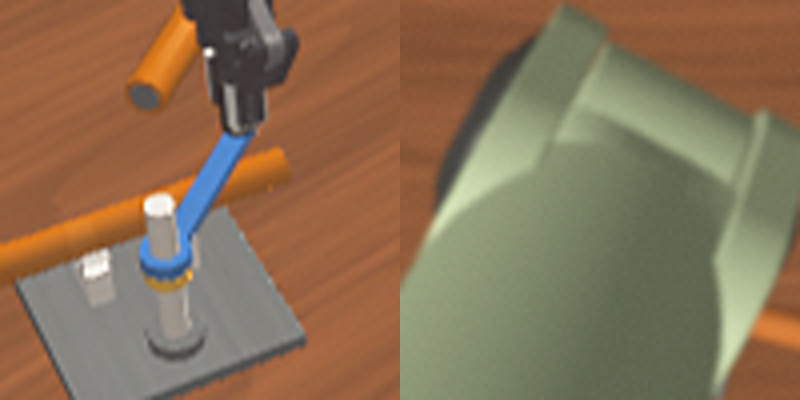

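Emit:
apply_moves([
  {"travel":[-0.0058,-0.0055,0],"twist":[0,0,0],"claw":0.01},
  {"travel":[-0.012,-0.0105,0],"twist":[0,0,0],"claw":0.01},
  {"travel":[-0.0185,-0.015,0],"twist":[0,0,0],"claw":0.01},
  {"travel":[-0.0255,-0.019,0],"twist":[0,0,0],"claw":0.01},
  {"travel":[-0.0325,-0.0228,0],"twist":[0,0,0],"claw":0.01},
  {"travel":[-0.04,-0.0257,0],"twist":[0,0,0],"claw":0.01},
  {"travel":[-0.0477,-0.028,0],"twist":[0,0,0],"claw":0.01},
  {"travel":[-0.0555,-0.0296,0],"twist":[0,0,0],"claw":0.01},
  {"travel":[-0.0634,-0.0306,0],"twist":[0,0,0],"claw":0.01},
  {"travel":[-0.0705,-0.031,0],"twist":[0,0,0],"claw":0.01},
])

```text
clock: 16.2
position: [0.4918, -0.2442, 0.0935]
tool_rot: [-3.136, -0.0, 1.345]
force: [-4.6, 2.0, -4.3]
grip_width: 0.0188
```

Emit:
apply_moves([
  {"travel":[0,0,0],"twist":[0,0,0],"claw":0.01},
  {"travel":[0,0,0],"twist":[0,0,0],"claw":0.01},
])

```text
clock: 16.4
position: [0.492, -0.2437, 0.0934]
tool_rot: [-3.136, -0.0, 1.344]
force: [-6.0, 1.0, -4.4]
grip_width: 0.0183
```

```bash
python3 look.py pics/b6.png 200 230 330 195 50
python3 - <<'E'
from h import *
from workcell import bot
o=bot.observe(); print(loc(o["position"],ST)); print(loc(o["position"],[.5304,-.2541,1.3467])); print(loc(o["position"],[.5319,-.2559,1.3449]))
print(delta(W(ST,(0,40,93)),down(1.345)))
E
```

```text
16.5 [ 0.492  -0.2435  0.0934] [-3.1358e+00 -3.0000e-04  1.3446e+00] [-5.27  0.95 -4.53] 0.01855366936868588 0.002
[ 2.41074514 40.51855566 93.41037774]
[ 1.7924465  39.75408072 93.41037774]
[ 3.13918501 41.62229734 93.41037774]
(array([-0.0024,  0.0005,  0.0004]), array([-0.33, -0.02, -0.02]))
```

View pics/b6.png

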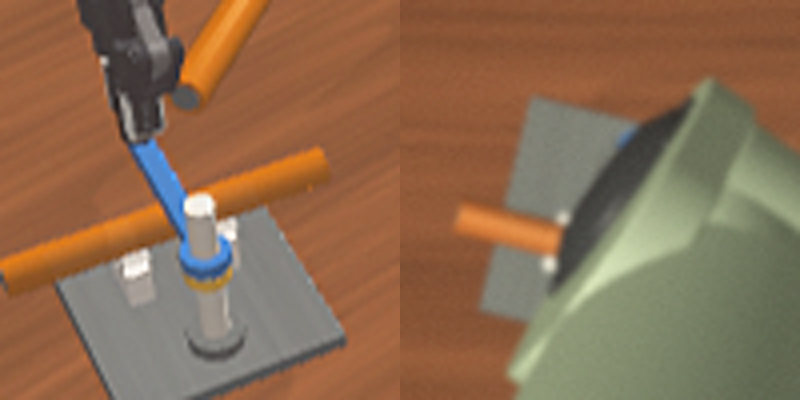

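Emit:
apply_moves([
  {"travel":[-0.001,-0.0005,0],"twist":[0,0,0],"claw":0.01},
  {"travel":[-0.002,-0.001,0],"twist":[0,0,0],"claw":0.01},
  {"travel":[-0.0025,-0.001,0],"twist":[0,0,0],"claw":0.01},
  {"travel":[-0.0025,-0.001,0],"twist":[0,0,0],"claw":0.01},
])

```text
clock: 16.9
position: [0.4914, -0.2454, 0.0936]
tool_rot: [-3.137, -0.001, 1.345]
force: [-1.0, 5.1, -6.1]
grip_width: 0.0186
```

Emit:
apply_moves([
  {"travel":[-0.0005,0,0],"twist":[0,0,0],"claw":0.01},
  {"travel":[-0.001,0,0],"twist":[0,0,0],"claw":0.01},
  {"travel":[-0.001,0,0],"twist":[0,0,0],"claw":0.01},
])

```text
clock: 17.2
position: [0.4912, -0.2463, 0.0936]
tool_rot: [-3.137, -0.001, 1.345]
force: [0.3, 6.0, -4.9]
grip_width: 0.0185
```

Emit:
apply_moves([
  {"travel":[-0.001,0,0],"twist":[0,0,0],"claw":0.01},
  {"travel":[-0.001,0,0],"twist":[0,0,0],"claw":0.01},
  {"travel":[-0.001,0,0],"twist":[0,0,0],"claw":0.01},
])

```text
clock: 17.5
position: [0.491, -0.247, 0.0936]
tool_rot: [-3.137, -0.001, 1.345]
force: [1.0, 6.8, -4.3]
grip_width: 0.0185
```

```bash
python3 look.py pics/b7.png 200 225 330 195 30
```

```text
17.6 [ 0.4911 -0.247   0.0936] [-3.1370e+00 -1.0000e-03  1.3455e+00] [ 0.66  6.39 -4.25] 0.01835473365947342 0.001
```

View pics/b7.png

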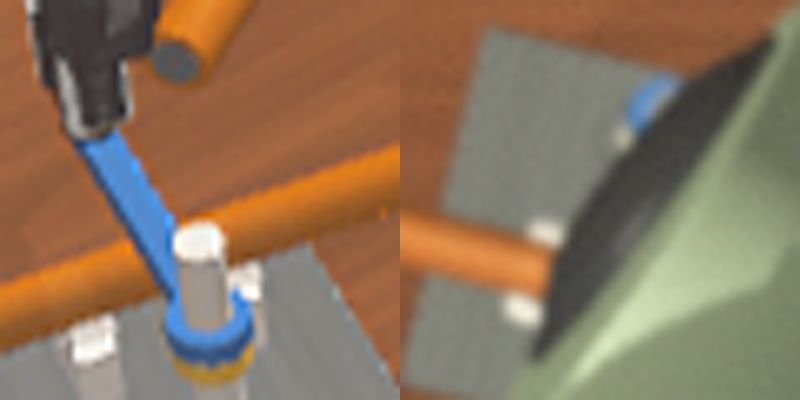

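Emit:
apply_moves([
  {"travel":[0,0,0.003],"twist":[0,0,0],"claw":0.01},
  {"travel":[0,0,0.006],"twist":[0,0,0],"claw":0.01},
  {"travel":[0,0,0.009],"twist":[0,0,0],"claw":0.01},
  {"travel":[0,0,0.011],"twist":[0,0,0],"claw":0.01},
  {"travel":[0,0,0.0115],"twist":[0,0,0],"claw":0.01},
  {"travel":[0,0,0.0115],"twist":[0,0,0],"claw":0.01},
])

```text
clock: 18.2
position: [0.491, -0.247, 0.082]
tool_rot: [-3.137, -0.001, 1.346]
force: [0.8, 6.4, -4.6]
grip_width: 0.0183
```

Emit:
apply_moves([
  {"travel":[0,0,0.001],"twist":[0,0,0],"claw":0.01},
  {"travel":[0,0,0.0015],"twist":[0,0,0],"claw":0.01},
  {"travel":[0,0,0.0015],"twist":[0,0,0],"claw":0.01},
])

```text
clock: 18.5
position: [0.491, -0.247, 0.0809]
tool_rot: [-3.137, -0.001, 1.345]
force: [-3.0, 8.3, 4.6]
grip_width: 0.0184
```

Emit:
apply_moves([
  {"travel":[0,0,-0.0005],"twist":[0,0,0],"claw":0.022},
  {"travel":[0,0,-0.0005],"twist":[0,0,0],"claw":0.03},
  {"travel":[0,0,-0.0005],"twist":[0,0,0],"claw":0.04},
  {"travel":[0,0,-0.0005],"twist":[0,0,0],"claw":0.04},
])

```text
clock: 18.9
position: [0.4908, -0.2478, 0.0812]
tool_rot: [-3.137, -0.0, 1.345]
force: [0.2, 0.3, 0.0]
grip_width: 0.04
```

Emit:
apply_moves([
  {"travel":[0,0,-0.01],"twist":[0,0,0],"claw":0.04},
  {"travel":[0,0,-0.03],"twist":[0,0,0],"claw":0.04},
  {"travel":[0,0,-0.06],"twist":[0,0,0],"claw":0.04},
  {"travel":[0,0,-0.1],"twist":[0,0,0],"claw":0.04},
  {"travel":[0.03,0,-0.13],"twist":[0,0,0],"claw":0.04},
  {"travel":[0.08,0,-0.13],"twist":[0,0,0],"claw":0.04},
  {"travel":[0.13,0,-0.13],"twist":[0,0,0],"claw":0.04},
  {"travel":[0.18,0,-0.13],"twist":[0,0,0],"claw":0.04},
  {"travel":[0.2,0,-0.13],"twist":[0,0,0],"claw":0.04},
  {"travel":[0.2,0,-0.13],"twist":[0,0,0],"claw":0.04},
])

```text
clock: 19.9
position: [0.5367, -0.0492, 0.2117]
tool_rot: [-3.137, -0.002, 1.35]
force: [-0.3, -1.2, -0.6]
grip_width: 0.04
```

```bash
python3 look.py pics/c1.png 200 225 330 195 40
python3 - <<'E'
import cv2,pickle
from workcell import bot
d={n:bot.grab_frame(n) for n in("scene","top")}
pickle.dump(d,open("f1.pkl","wb"))
for n in d: cv2.imwrite(f"pics/{n}_end.png",d[n]["frame"])
E
```

```text
20.0 [ 0.536  -0.0529  0.2117] [-3.1372e+00 -3.0000e-04  1.3456e+00] [-0.05 -0.75  0.29] 0.04000689531950481 0.027
```

View pics/c1.png

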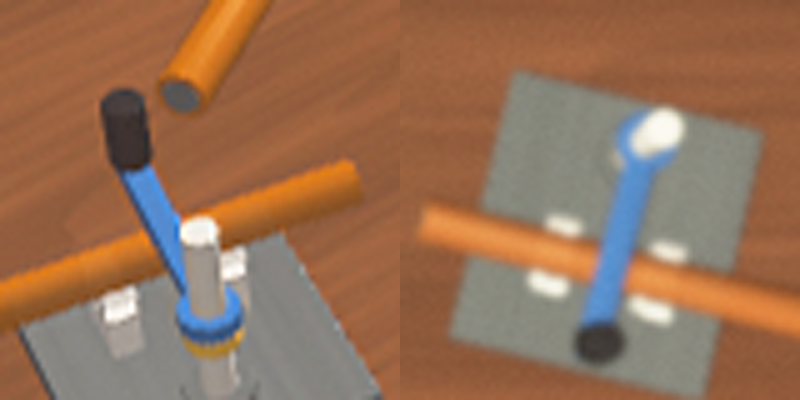

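View pics/scene_end.png

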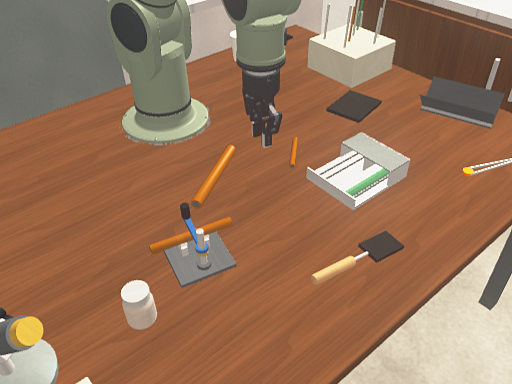

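View pics/top_end.png

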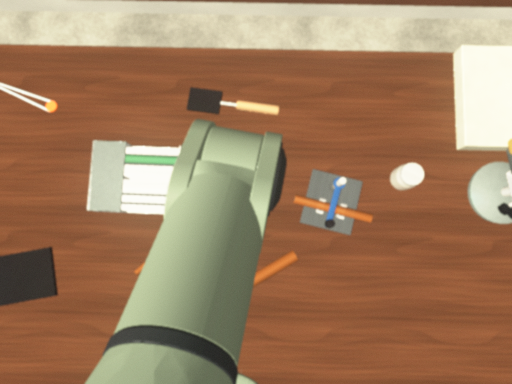

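```bash
python3 - <<'E'
import cv2,pickle
d=pickle.load(open("f1.pkl","rb"))
def crop(n,x,y,w,h,s): return cv2.resize(d[n]["frame"][y:y+h,x:x+w],None,fx=s,fy=s,interpolation=cv2.INTER_CUBIC)
cv2.imwrite("pics/e1.png",crop("top",285,165,95,75,8)); cv2.imwrite("pics/e2.png",crop("scene",145,198,95,75,8))
E
```

```text
(no output)
```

View pics/e1.png

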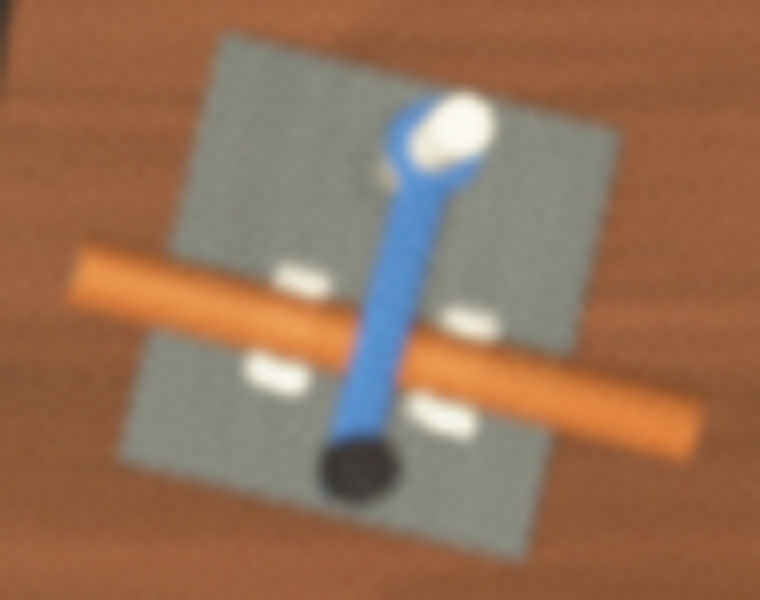

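View pics/e2.png

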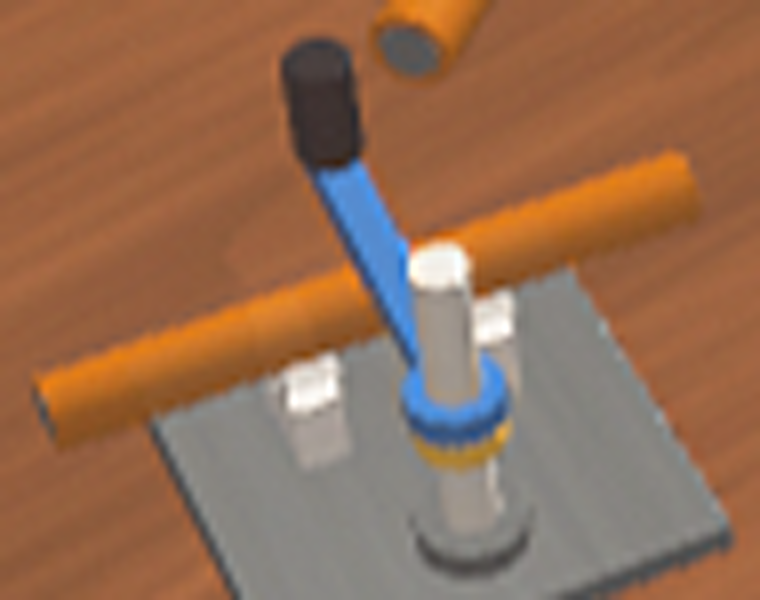

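```bash
python3 - <<'E'
from h import *
def t(u,v): return (285+(u+.5)/8-.5,165+(v+.5)/8-.5)
def s(u,v): return (145+(u+.5)/8-.5,198+(v+.5)/8-.5)
T=[.5304,-.2541,1.3467]; S=[.5319,-.2559,1.3449]
print("tube top",loc(ray("top",t(80,275),.052),T),loc(ray("top",t(697,430),.052),T))
print("tube scene",loc(ray("scene",s(690,185),.05),S),loc(ray("scene",s(48,412),.05),S))
for k,f in(("top",t(360,468)),("scene",s(318,62))):
    L=loc(ray(k,f,.107),T if k=="top" else S); print("knob",L,"swing",np.arctan2(L[0],L[1]+60),np.hypot(L[0],L[1]+60))
E
```

```text
tube top [92.34980295  0.84711592 52.        ] [-98.00455826   1.38279785  52.        ]
tube scene [94.68921896  1.57914508 50.        ] [-95.1307212    3.56647048  50.        ]
knob [  5.14386885  40.73709413 107.        ] swing 0.05101800122942227 100.86833754953666
knob [  2.73277029  39.10075626 107.        ] swing 0.027568688947124085 99.13842809692174
```

```bash
python3 - <<'E'
from h import *
t=lambda u,v:np.array((285+(u+.5)/8-.5,165+(v+.5)/8-.5)); s=lambda u,v:np.array((145+(u+.5)/8-.5,198+(v+.5)/8-.5))
P,r=tri(s(318,62),t(360,468)); print(loc(P,ST),r)
from workcell import bot
o=bot.observe(); print(o["clock"],o["force"],abs(o["qd"]).max())
print(bot.job_done())
E
```

```text
[  4.12085969  41.64313381 103.22021732] [ 0.51316248 -0.00482652  0.43706096  0.29150242]
20.1 [-0.019251   -0.02200281 -0.1104712 ] 0.009535944766388573
the job is handed in; nothing more can be done
None
```

The amber tube is out of the rack, lying in the cradle, and the blue clamp bar is down across it. I handed the job in at 20.1 s; no verdict came back.

**What I did:** I gripped the middle-sized amber tube near its front end and tilted that end up about 11° over the lip. I drew it out along its own axis and lowered it into the cradle until I felt light contact (about 6 N), then let go. Then I lifted the clamp bar about 21 mm by its knob, swung it round over the tube, lowered it until contact and released it.

**Last checks:**
- **Tube:** its ends measure about 92 to 95 mm and 95 to 98 mm either side of the stand's middle, so it is centred to within about 3 mm.
- **Clamp pressing:** when I lowered the bar, the vertical force flipped from -4.6 N to +4.6 N at about the resting height, so it sits on the tube.
- **Robot and other things:** the robot is clear of everything and the measured force is zero. The green tube, paddle and jar look unmoved.

**Where checks disagreed:**
- **Clamp squareness:** the pictures put the bar 0.02 to 0.05 rad (1 to 3°) short of its zero stop, while the gripper's position had it at the stop. I left it, because nudging the bar while it pressed could have shifted the tube.
- **Knob height:** my height measurement of the knob's top gave 103 mm where about 107 mm was expected. I put that down to measurement error, because the contact force showed the bar resting on the tube.

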